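# Build up a two-level busbar distribution block

### The arm

A 6-joint arm with a two-finger parallel gripper is mounted at the origin on the work surface. World frame = base frame: x ahead of the robot, y to its left, z up, the work surface at z = 0. Lengths are in m, angles in rad, forces in N, time in s.
With the tool pointing down it reaches from about 0.3 to 0.825 m from the base axis. Payload 5.4 kg.
Tool frame: the origin (TCP) lies at the very end of the fingers, on their centre line; the grasp point (between the pads) lies 19 mm behind it; z points along the fingers, y is the line along which they close (so a half turn about z gives the same grasp; the last joint's range is limited). The gripper opens to 92 mm and grips with 3 to 60 N. Pads are 20 mm wide; open, the fingers measure 128 mm over their backs; the gripper's body (75 mm by 189 mm) begins 69 mm behind the grasp point.
Start: joints at [0.969, 0.158, 1.597, -0, 1.386, -0.21], TCP at [0.22, 0.531, 0.19] pointing down, gripper open.
Joint ranges: [-2.91, 2.91], [-0.94, 2.29], [0.18, 2.7], [-1.29, 4.43], [0.17, 2.64], [-3, 3]. Speed limits (rad/s): [2.57, 2.57, 3.14, 3.14, 3.14, 3.14].

### API

Orientations are given as a 3x3 rotation matrix whose columns are the frame's x, y, z axes.
In Python, from rig import move_pose, line_to, movej, open_jaws, close, sleep, ik, get_state, camera, camera_model, IKError, sign_off gives the robot as it stands. Calls block until the motion is done:
- move_pose(position, orientation): joint-space move of the TCP to a pose.
- line_to(position, ori=None, max_speed=0.15): straight line of the TCP; ori=None keeps the orientation; max_speed is the mean speed in m/s.
- movej(angles): joint-space move.
- open_jaws() and close(grip_force=None): open the fingers fully, or close them until they stop; grip_force is the grip in N (None keeps the last).
- sleep(seconds).
- ik(position, orientation): joint angles nearest the present ones, or None.
- get_state(): the state.
- camera(name): name is "side" or "top"; returns (picture, depth): 400x640x3 uint8, red, green, blue; 400x640 float32, m along the optical axis (not along the pixel's ray), 0 where there is no reading.
- camera_model(name): a dict with "mtx" (3x3 intrinsics, pixels), "cam_to_world" (4x4, takes a point from camera to world coordinates). Camera axes: x right, y up, looking along -z (the intrinsics and any distortion apply to the point x, -y, -z); pixel columns grow to the right and rows downward; lengths in m; the calibration is good to about 2 mm. A picture is of the moment at which its call begins. camera_model takes no time and is no camera call.
A pose or a line that the arm cannot do raises IKError and nothing moves.
- sign_off(): hands the job in; it is judged then, once.
The state is a dict: "time_s": time; "q": joint angles; "joint_vel": joint speeds; "joint_torque": joint torques, N m; "tcp_pos": TCP position; "orientation": TCP orientation; "force": force on the tool from outside, world axes, zero at the start; "torque": the same for the moment, N m; "grip_width": finger opening in m; "grip_force": force on a finger pad.
Only numpy, scipy, OpenCV 4.12 (cv2) and the standard library are available. Lean on these libraries where they do the work, as an engineer would, in place of code of your own. Each camera call takes 0.05 s, during which the arm holds its last target. There are 200 camera calls.

### The job

Build up the distribution block in the assembly nest: draw the white base out of the open end of its guide track, keeping it level, and set it down flat in the nest; then lay into its two slots, one on the other from the bottom up, the copper bar, the red insulating spacer and the tin-plated bar, each centred lengthwise, and close it with the yellow cover, tongues down in the slots. Leave the finished block standing in the nest and do not disturb the screwdriver, the screw bin or the finished strip.

Things in the scene. Friction and masses are not known exactly. Their poses are not given: they have to be found in the camera images.
- base: White base. Origin: centre of underside; x lengthwise, z up. Flange 140x60x10 mm (xyz). Grip the web along its middle: 16 wide (y), x -52 to 52, z 10 to 38. At each end (x 50 to 70, -70 to -50) a tower 44 wide, top z 76, with a slot along x, 28 wide, floor z 38, open above and at the ends, flared to 38 in its top 8 mm. Sides open between the towers for fingers. 250 g. Starts in the track.
- copper_bar: Bare copper busbar, orange-brown, 120 x 20 x 10 mm with five dark holes, about 210 g, lying flat on the bench. Origin: centre of its underside; x along its length, z up. It goes lowest: its underside then at z 38 mm of the base.
- spacer: Red plastic insulating spacer, 120 x 20 x 10 mm, about 35 g, lying flat on the bench. Origin: centre of its underside; x along its length, z up. It goes on the copper bar: underside at z 48 mm of the base.
- tin_bar: Tin-plated busbar, silver-grey, 120 x 20 x 10 mm with five dark holes, about 200 g, lying flat on the bench. Origin: centre of its underside; x along its length, z up. It goes on the spacer: underside at z 58 mm of the base.
- cover: Yellow cover, 80 g, standing right way up on two tongues on the bench. Origin: centre, at the tongues' underside; x lengthwise, z up. Tongues 18x18x6 mm at x 60 and -60; plate 140x46, z 6 to 11; on it a grip rib 60 long (x), 12 wide (y), z 11 to 31. Home: plate on the tower tops, tongues in the slots, its origin at z 70 mm of the base.
- nest: Fixed assembly nest: black plate 190x110x8 mm with eight blue locating blocks, 10 mm high, round a pocket of 150x70 mm, where the base's flange sits with 5 mm play all round. Origin: centre of its underside; x along the pocket's length, z up; pocket floor at z 8 mm. The base may go in either way round.
- track: Fixed track: dark plate, two aluminium rails, blue stop at its +x end. Origin: on the bench, mid-track; x along the channel, z up. Open end -x (roughly towards the robot). Channel 63 mm wide, floor z 6; rails x -40 to 70, their lips (z 18 to 23, 48 apart) hold the base's flange down with 2 mm play, so it only slides. Base starts at x -3 to -30, turned like the track; free of the rails at x < -110.
- screwdriver: Screwdriver with orange handle, 200 mm, lying at the right of the bench. Origin: below the middle of its length; handle to -x. Bystander.
- screw_bin: Open blue bin of brass screws, 90 x 120 x 45 mm, at the far edge. Bystander. Origin: centre of its underside.
- strip: Finished white terminal strip, 220 x 52 x 38 mm, with a row of dark openings, at the left of the bench. Bystander. Origin: centre of its underside.
There are look-alikes about, which are no part of the job. What is shaped like the tin_bar but blue, green or purple is not meant.

How it is judged:
By the outcome, as a careful person would: the job done as asked, in the order asked, and still so for the second after the job is handed in, with the robot touching nothing.
It also fails if it takes over 141 s, if anything falls off the work surface, if the arm or the gripper's body presses on something with over 40 N, if the wrist force passes 120 N, or if a joint passes its speed limit or range.

## Working session

There is one attempt and no reset: what is moved stays moved. The work goes in short steps, each a Python script; the robot and the scene stay as the last script left them, time stands still between calls to the robot, and variables do not carry over. Pictures are saved under pics/ and viewed, at most 14 in all, crops included, and the job is handed in when it is done.

```bash
ls; mkdir -p pics
python3 - <<'E'
from rig import *
import cv2,numpy as np
for n in("top","side"):
    p,d=camera(n); cv2.imwrite(f"pics/{n}0.png",p[:,:,::-1]); np.savez(f"{n}0.npz",p=p,d=d)
    m=camera_model(n); print(n,{k:np.round(v,4).tolist() if hasattr(v,'shape') else v for k,v in m.items()})
print(get_state())
E
```

```text
pics
top {'mtx': [[389.1419, 0.0, 322.177], [0.0, 389.1419, 204.4965], [0.0, 0.0, 1.0]], 'cam_to_world': [[0.028, 0.9982, -0.053, 0.4345], [-0.9996, 0.0285, 0.0079, -0.0002], [0.0094, 0.0528, 0.9986, 1.2118], [0.0, 0.0, 0.0, 1.0]]}
side {'mtx': [[508.5105, 0.0, 321.7221], [0.0, 508.5105, 209.7896], [0.0, 0.0, 1.0]], 'cam_to_world': [[0.6967, 0.451, -0.5579, -0.2915], [-0.7174, 0.4464, -0.5349, -0.78], [0.0078, 0.7729, 0.6345, 0.9882], [0.0, 0.0, 0.0, 1.0]]}
{'time_s': 0.1, 'q': array([ 9.68876254e-01,  1.58993449e-01,  1.59807257e+00, -1.21013951e-05,
        1.38621351e+00, -2.10117672e-01]), 'joint_vel': array([-1.02372975e-03, -1.03974419e-03, -3.09882985e-03, -8.43746338e-04,
       -6.89876606e-04, -6.31465245e-05]), 'joint_torque': array([-6.43055628e-04, -3.86506104e+01, -3.22958386e+01,  7.02530611e-02,
        3.39061674e-02, -3.88936508e-05]), 'tcp_pos': array([0.21925317, 0.53091031, 0.18943015]), 'orientation': array([[-9.24222997e-01,  3.81852010e-01, -9.45344842e-04],
       [ 3.81853029e-01,  9.24222004e-01, -1.39713836e-03],
       [ 3.40208412e-04, -1.65225020e-03, -9.99998577e-01]]), 'force': array([-0.37693029, -0.20529386,  0.03824987]), 'torque': array([-0.03598806, -0.01038515, -0.03232064]), 'grip_force': 0.0, 'grip_width': 0.09179159632182363}
```

View pics/top0.png

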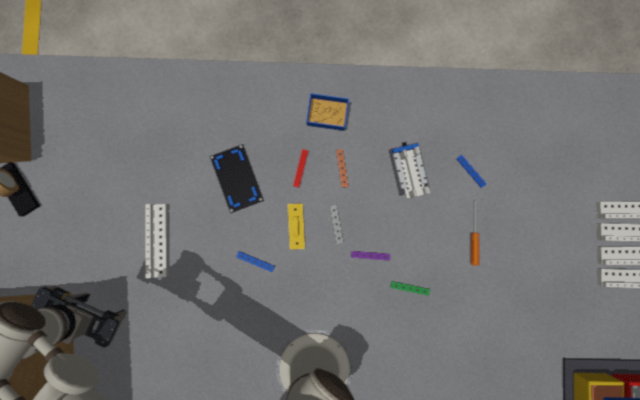

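View pics/side0.png

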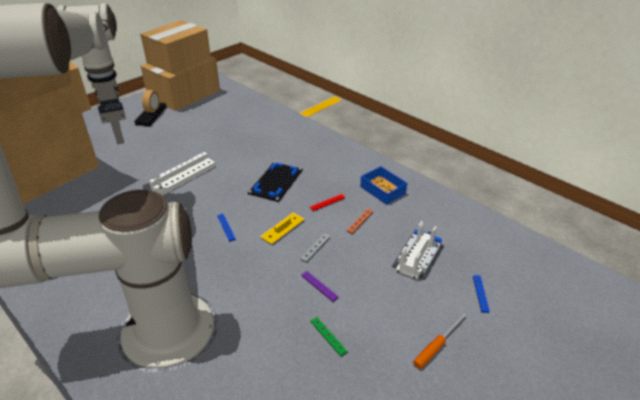

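Candidates (top picture): copper (342,169), spacer (301,168), tin bar, grey (337,225), cover (296,226), base in track (410,170), nest (236,178). Look-alikes are blue (256,261) and (471,171), purple (370,255), green (410,288), the strip (156,241), and the white strips off to the right at (620,240). By the description I choose the orange-brown bar, the red one and the grey one. I'll check them in one close crop.

```bash
cat > vis.py <<'E'
import numpy as np, cv2
from rig import camera_model
def ray_plane(n,uv,z):
    m=camera_model(n);K=m["mtx"];T=m["cam_to_world"]
    uv=np.atleast_2d(np.asarray(uv,float))
    d=np.c_[(uv[:,0]-K[0,2])/K[0,0],-(uv[:,1]-K[1,2])/K[1,1],-np.ones(len(uv))]@T[:3,:3].T
    return T[:3,3]+d*((z-T[2,3])/d[:,2])[:,None]
def project(n,P):
    m=camera_model(n);K=m["mtx"];T=m["cam_to_world"]
    c=(np.atleast_2d(P)-T[:3,3])@T[:3,:3]
    return np.c_[K[0,0]*c[:,0]/-c[:,2]+K[0,2],K[1,1]*c[:,1]/c[:,2]+K[1,2]]
def hsv(p): return cv2.cvtColor(p,cv2.COLOR_RGB2HSV)
def rect(pts):
    (c,(w,h),a)=cv2.minAreaRect((pts[:,:2]*1000).astype(np.float32))
    if w<h: w,h,a=h,w,a+90
    return np.array(c)/1000,(round(w),round(h)),(a+90)%180-90
E
python3 - <<'E'
import numpy as np,cv2
from vis import *
D={n:np.load(n+"0.npz") for n in("top","side")}
t=D["top"]["p"][:,:,::-1]
cv2.imwrite("pics/crop_top.png",cv2.resize(t[80:310,200:500],None,fx=2.6,fy=2.6,interpolation=cv2.INTER_CUBIC))
s=D["side"]["p"][:,:,::-1]
cv2.imwrite("pics/crop_side.png",cv2.resize(s[150:300,230:470],None,fx=3.3,fy=3.3,interpolation=cv2.INTER_CUBIC))
for n,seeds in {"top":dict(copper=(342,169),spacer=(301,168),tin=(337,225),cover=(296,226)),"side":dict(copper=(360,221),spacer=(327,202),tin=(315,248),cover=(282,229))}.items():
    h=hsv(D[n]["p"])
    for k,(u,v) in seeds.items():
        w=h[v-28:v+28,u-28:u+28].astype(int)
        H,S,V=w[...,0],w[...,1],w[...,2]
        if k=="copper": m=(((H<15)|(H>175))&(S>70)&(S<210))
        if k=="spacer": m=((H<6)|(H>174))&(S>180)
        if k=="cover": m=(H>18)&(H<35)&(S>130)
        if k=="tin": m=(S<22)&(V>125)
        m=cv2.morphologyEx(m.astype(np.uint8),cv2.MORPH_CLOSE,np.ones((5,5)))
        _,lab,st,c=cv2.connectedComponentsWithStats(m)
        i=1+np.argmax(st[1:,4]); ys,xs=np.nonzero(lab==i)
        P=ray_plane(n,np.c_[xs+u-28,ys+v-28],.010)
        r=rect(P); cov=np.cov(P[:,:2].T); e=np.linalg.eigh(cov)[1][:,1]
        print(n,k,st[i,4],"mean",P.mean(0).round(4),"rect",r,"pca",np.degrees(np.arctan(e[1]/e[0])).round(1))
E
```

```text
top copper 260 mean [ 0.6141 -0.0675  0.01  ] rect (array([ 0.61424182, -0.06753352]), (120, 21), 10.049025535583496) pca 9.8
top spacer 156 mean [0.6109 0.0612 0.01  ] rect (array([0.61099811, 0.06133387]), (113, 14), -12.190872192382812) pca -12.0
top tin 2637 mean [ 0.4388 -0.0459  0.01  ] rect (array([ 0.43814203, -0.0558928 ]), (170, 170), -88.3558200597763) pca -11.0
top cover 663 mean [0.4298 0.0693 0.01  ] rect (array([0.43000845, 0.06926187]), (138, 45), 5.23430871963501) pca 5.3
side copper 223 mean [ 0.6117 -0.0699  0.01  ] rect (array([ 0.61331494, -0.06932652]), (126, 24), 9.295299530029297) pca 11.0
side spacer 155 mean [0.6076 0.0592 0.01  ] rect (array([0.60832318, 0.05915769]), (117, 20), -12.278450012207031) pca -12.0
side tin 2926 mean [ 0.438  -0.0596  0.01  ] rect (array([ 0.44154416, -0.05216692]), (222, 160), 44.583030700683594) pca 36.7
side cover 549 mean [0.4279 0.0692 0.01  ] rect (array([0.42967798, 0.06967767]), (143, 49), 4.399210453033447) pca 5.0
```

View pics/crop_top.png

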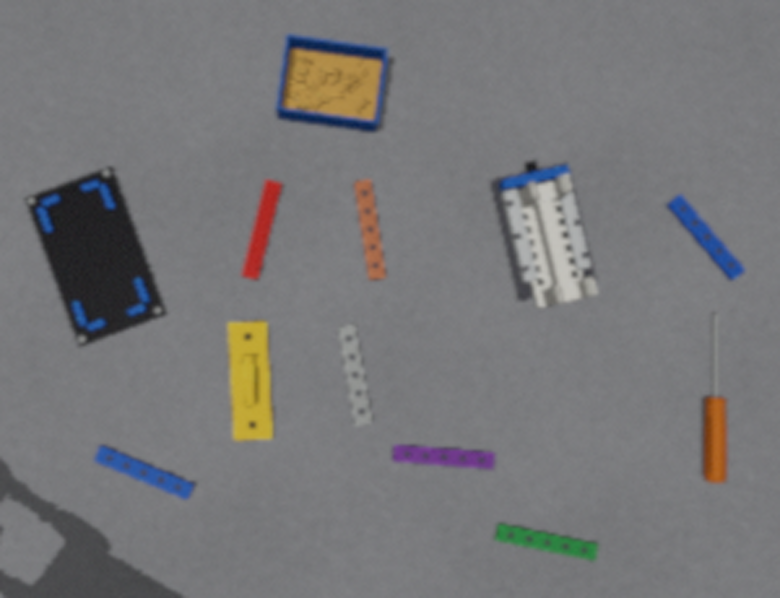

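View pics/crop_side.png

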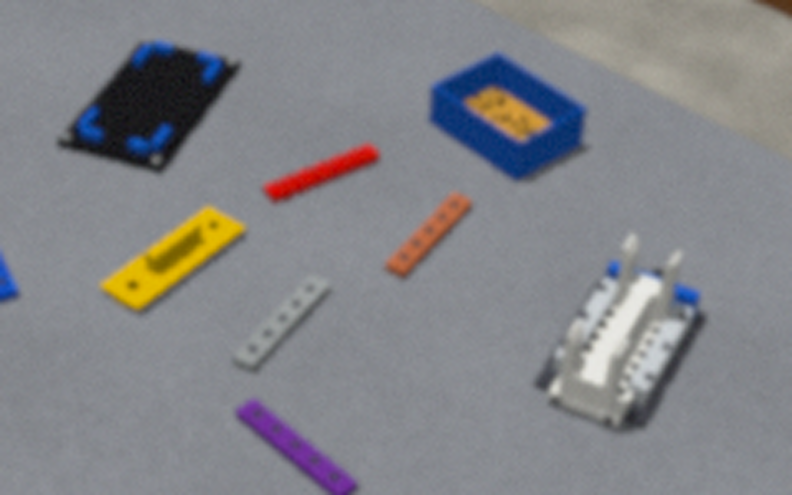

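The crops confirm it: copper is orange-brown with holes at (342,169), the spacer is plain red at (301,168), the tin bar is grey with holes at (337,225), and the cover is yellow with its rib at (296,226). The base sits in the track at (410,170) with its open end towards the robot. Next I'll measure the tin bar, nest and base.

Run:
```python
import numpy as np,cv2
from vis import *
D={n:np.load(n+"0.npz") for n in("top","side")}
def comp(m,k=5):
    m=cv2.morphologyEx(m.astype(np.uint8),cv2.MORPH_CLOSE,np.ones((k,k)))
    _,lab,st,c=cv2.connectedComponentsWithStats(m); i=1+np.argmax(st[1:,4]); ys,xs=np.nonzero(lab==i); return xs,ys
def show(tag,n,xs,ys,z):
    P=ray_plane(n,np.c_[xs,ys],z); print(tag,n,len(xs),P.mean(0).round(4)[:2],rect(P))
for n,(u,v),nb in(("top",(337,225),(236,178)),("side",(315,248),(276,181))):
    g=cv2.cvtColor(D[n]["p"],cv2.COLOR_RGB2GRAY).astype(int); w=g[v-24:v+24,u-18:u+18]
    b=np.median(w); print("bg",b,w.max())
    xs,ys=comp(w>b+25,3); show("tin",n,xs+u-18,ys+v-24,.01)
    u,v=nb; h=hsv(D[n]["p"])[v-45:v+45,u-40:u+40].astype(int)
    xs,ys=comp(h[...,2]<60,9); show("nest plate",n,xs+u-40,ys+v-45,.008)
    m=(h[...,0]>100)&(h[...,0]<125)&(h[...,1]>150)&(h[...,2]>90); ys,xs=np.nonzero(m); show("nest blue",n,xs+u-40,ys+v-45,.018)
# depth points of base
for n in D:
    d=D[n]["d"]; M=camera_model(n);K=M["mtx"];T=M["cam_to_world"]
    v,u=np.mgrid[:400,:640]
    P=np.stack([(u-K[0,2])/K[0,0]*d,-(v-K[1,2])/K[1,1]*d,-d],-1)@T[:3,:3].T+T[:3,3]
    r=(abs(P[...,0]-.6)<.13)&(abs(P[...,1]+.23)<.11)&(d>0)
    Q=P[r]; print(n,"bench z",np.median(Q[:,2]).round(4), "hist",np.histogram(Q[:,2],bins=np.arange(-.005,.095,.005))[0])
    for lo,hi in((.037,.052),(.074,.09),(.035,.09)):
        q=Q[(Q[:,2]>lo)&(Q[:,2]<hi)]
        if len(q)>5: print(n,lo,len(q),q.mean(0).round(4),rect(q))
    np.save(n+"_base.npy",Q)
    s=P[D[n]["d"]>0]
```

```text
bg 123.0 152
tin top 9 [ 0.4717 -0.0467] (array([ 0.47231647, -0.04622037]), (15, 4), -43.439292907714844)
nest plate top 2006 [0.5731 0.2586] (array([0.57328412, 0.25850476]), (186, 107), 22.40875244140625)
nest blue top 249 [0.5738 0.26  ] (array([0.57262939, 0.25976129]), (169, 89), 22.397127151489258)
bg 138.0 160Traceback (most recent call last):
  File "<stdin>", line 12, in <module>
  File "<stdin>", line 6, in comp
    return _wrapfunc(a, 'argmax', axis=axis, out=out, **kwds)
    return bound(*args, **kwds)
ValueError: attempt to get argmax of an empty sequence
```

Run:
```python
import numpy as np,cv2
from vis import *
D={n:np.load(n+"0.npz") for n in("top","side")}
def comp(m,k=5):
    m=cv2.morphologyEx(m.astype(np.uint8),cv2.MORPH_CLOSE,np.ones((k,k)))
    _,lab,st,c=cv2.connectedComponentsWithStats(m); i=1+np.argmax(st[1:,4]); ys,xs=np.nonzero(lab==i); return xs,ys
def show(tag,n,xs,ys,z):
    P=ray_plane(n,np.c_[xs,ys],z); print(tag,n,len(xs),P.mean(0).round(4)[:2],rect(P))
for n,(u,v),nb in(("top",(337,225),(236,178)),("side",(315,248),(276,181))):
    w=D[n]["p"][v-24:v+24,u-20:u+20].astype(int); e=w[...,0]-w[...,2]
    b=np.median(e); print("bg",b,e.max(),np.median(w,(0,1)),w[24,20])
    xs,ys=comp(e>(b+e.max())/2,3); show("tin",n,xs+u-20,ys+v-24,.01)
    u,v=nb; h=hsv(D[n]["p"])[v-45:v+45,u-40:u+40].astype(int)
    xs,ys=comp(h[...,2]<60,9); show("nest plate",n,xs+u-40,ys+v-45,.008)
    m=(h[...,0]>100)&(h[...,0]<125)&(h[...,1]>150)&(h[...,2]>90); ys,xs=np.nonzero(m); show("nest blue",n,xs+u-40,ys+v-45,.018)
for n in D:
    d=D[n]["d"]; M=camera_model(n);K=M["mtx"];T=M["cam_to_world"]
    v,u=np.mgrid[:400,:640]
    P=np.stack([(u-K[0,2])/K[0,0]*d,-(v-K[1,2])/K[1,1]*d,-d],-1)@T[:3,:3].T+T[:3,3]
    r=(abs(P[...,0]-.6)<.13)&(abs(P[...,1]+.23)<.11)&(d>0)
    Q=P[r]; print(n,"bench z",np.median(Q[:,2]).round(4), "hist",np.histogram(Q[:,2],bins=np.arange(-.005,.095,.005))[0])
    for lo,hi in((.037,.052),(.074,.09),(.035,.09)):
        q=Q[(Q[:,2]>lo)&(Q[:,2]<hi)]
        if len(q)>5: print(n,lo,len(q),q.mean(0).round(4),rect(q))
    np.save(n+"_base.npy",Q)
s=D["side"]["p"][:,:,::-1]; t=D["top"]["p"][:,:,::-1]
z=lambda a:cv2.resize(a,None,fx=6,fy=6,interpolation=cv2.INTER_CUBIC)
cv2.imwrite("pics/base_crops.png",np.hstack([z(t[130:210,380:445]),z(s[215:295,385:450])]))
```

```text
bg -3.0 1 [122. 123. 125.] [128 129 128]
tin top 191 [ 0.4428 -0.0536] (array([ 0.44060812, -0.05320145]), (113, 21), 11.220253944396973)
nest plate top 2006 [0.5731 0.2586] (array([0.57328412, 0.25850476]), (186, 107), 22.40875244140625)
nest blue top 249 [0.5738 0.26  ] (array([0.57262939, 0.25976129]), (169, 89), 22.397127151489258)
bg -8.0 216 [136. 138. 144.] [145 149 149]
tin side 5 [0.4669 0.0516] (array([0.46697336, 0.05094352]), (6, 4), -45.323787689208984)
nest plate side 1014 [0.5655 0.2502] (array([0.57110486, 0.25601697]), (187, 107), 22.44939613342285)
nest blue side 194 [0.5601 0.2509] (array([0.56993829, 0.25746674]), (171, 92), 22.488679885864258)
top bench z 0.0018 hist [1597 2465  299  116  237  296  149   95   41  163  117   15   15   16
   12   17   36   36    7]
top 0.037 311 [ 0.6017 -0.282   0.0443] (array([ 0.60453412, -0.27956018]), (149, 42), 14.533275604248047)
top 0.074 86 [ 0.6005 -0.2835  0.0799] (array([ 0.60000836, -0.28140631]), (139, 46), 15.43522834777832)
top 0.035 475 [ 0.6029 -0.2811  0.0528] (array([ 0.60569189, -0.27388565]), (155, 66), 11.940106391906738)
side bench z 0.0026 hist [ 967 2467  325  101  233  250  154   89   54  161  155   31   25   28
   27   26   43   42    7]
side 0.037 365 [ 0.5944 -0.2829  0.0446] (array([ 0.59959497, -0.28125525]), (146, 44), 14.457388877868652)
side 0.074 99 [ 0.593 -0.282  0.08 ] (array([ 0.60141675, -0.28069971]), (147, 45), 14.511798858642578)
side 0.035 599 [ 0.5948 -0.2828  0.0536] (array([ 0.60337976, -0.27775555]), (156, 71), 12.45315933227539)
```

View pics/base_crops.png

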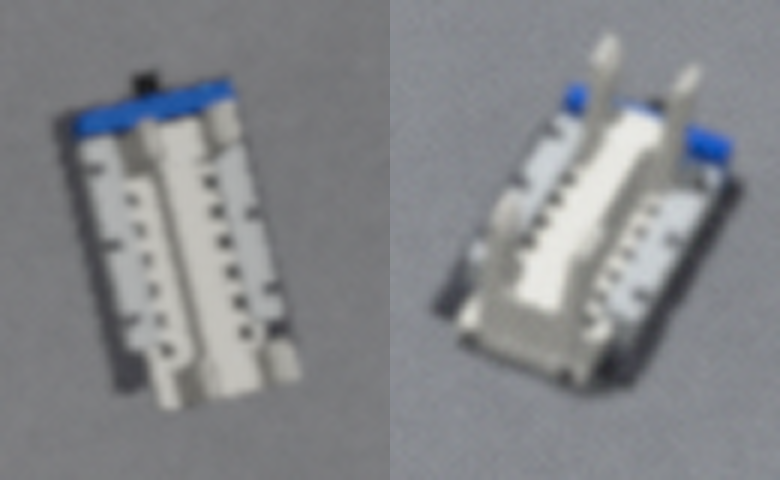

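Run:
```python
import numpy as np,cv2
from vis import *
D={n:np.load(n+"0.npz") for n in("top","side")}
for n,(u,v) in(("top",(337,225)),("side",(315,248))):
    w=cv2.GaussianBlur(D[n]["p"],(3,3),0)[v-24:v+24,u-20:u+20].astype(float); e=w[...,0]-w[...,2]+.5*(w.sum(2)/3)
    e-=np.median(e); m=(e>5).astype(np.uint8); m[:, :8]=0 
    m=cv2.morphologyEx(m,cv2.MORPH_CLOSE,np.ones((3,3)))
    _,lab,st,c=cv2.connectedComponentsWithStats(m); i=lab[24-6:24+6,14:26]; i=np.bincount(i[i>0]).argmax()
    ys,xs=np.nonzero(lab==i); P=ray_plane(n,np.c_[xs+u-20,ys+v-24],.01); print("tin",n,len(xs),P.mean(0).round(4)[:2],rect(P))
for n in D:
    Q=np.load(n+"_base.npy")
    c=np.array([.600,-.281]); a=np.radians(14.5)
    for it in range(4):
        R=np.array([[np.cos(a),-np.sin(a)],[np.sin(a),np.cos(a)]]); L=(Q[:,:2]-c)@R
        s=(abs(L[:,0])<45)&(abs(L[:,0])<.045)&(abs(L[:,1])<.015)&(abs(Q[:,2]-.044)<.005)
        k=np.polyfit(L[s,0],L[s,1],1); a+=np.arctan(k[0]); c=c+R[:,1]*k[1]
    L=(Q[:,:2]-c)@np.array([[np.cos(a),-np.sin(a)],[np.sin(a),np.cos(a)]])
    hi=(Q[:,2]>.070)&(abs(L[:,1])<.026); x=L[hi,0]
    print(n,"web",s.sum(),np.degrees(a),"c",c.round(4),"lat range",np.percentile(L[s,1],[2,98]).round(4),"tower x",np.percentile(x[x>0],[3,50,97]).round(4),np.percentile(x[x<0],[3,50,97]).round(4))
    # blue stop
    p=D[n]["p"]; h=hsv(p).astype(int); pr=project(n,[[.68,-.26,.02]])[0].astype(int)
    m=(h[...,0]>100)&(h[...,0]<125)&(h[...,1]>150)&(h[...,2]>90); mm=np.zeros_like(m); mm[pr[1]-35:pr[1]+35,pr[0]-45:pr[0]+45]=1
    ys,xs=np.nonzero(m&mm); P=ray_plane(n,np.c_[xs,ys],.02); print("stop",n,len(xs),P.mean(0).round(4)[:2],rect(P))
```

```text
tin top 263 [ 0.44   -0.0535] (array([ 0.43944281, -0.05376638]), (120, 22), 11.00523567199707)
tin side 141 [ 0.457  -0.0484] (array([ 0.45163388, -0.0492398 ]), (102, 20), 11.42101001739502)
top web 161 14.78886106585202 c [ 0.6003 -0.282 ] lat range [-0.0083  0.008 ] tower x [0.0505 0.0596 0.0687] [-0.069  -0.0602 -0.0511]
stop top 87 [ 0.681  -0.2589] (array([ 0.68110181, -0.25979813]), (81, 13), -74.20624828338623)
side web 139 12.732495178072854 c [ 0.5999 -0.2808] lat range [-0.0079  0.0079] tower x [0.0496 0.0565 0.0697] [-0.0712 -0.0644 -0.0492]
stop side 39 [ 0.6994 -0.2333] (array([ 0.69971667, -0.18306468]), (224, 37), 82.37097930908203)
```

```bash
cat > arm.py <<'E'
import numpy as np
from rig import *
def ori(deg):
    a=np.radians(deg); return np.array([[np.cos(a),np.sin(a),0],[np.sin(a),-np.cos(a),0],[0,0,-1.]])
def best(xy,z,deg):
    """orientation (of the two half-turn equals) with the lower |q6|"""
    c=[(abs(q[5]),d) for d in(deg,deg+180) if (q:=ik([*xy,z],ori(d))) is not None]
    return ori(min(c)[1])
def st(tag):
    s=get_state(); print(tag,"t",round(s["time_s"],1),"tcp",s["tcp_pos"].round(4),"F",s["force"].round(1),"T",s["torque"].round(2),"w",round(s["grip_width"],4),"gf",round(s["grip_force"],1)); return s
E
python3 - <<'E'
from arm import *
c=np.array([.600,-.2813]); A=14.5
o=best(c,.16,A); print(ik([*c,.16],o))
move_pose([*c,.16],o); st("above")
line_to([*c,.029],max_speed=.12); st("down")
close(25); s=st("closed")
a=np.radians(A); print("lat/along force",s["force"][:2]@[-np.sin(a),np.cos(a)],s["force"][:2]@[np.cos(a),np.sin(a)])
E
```

```text
[-6.20342022e-01  4.03453869e-01  1.36025521e+00 -4.44089210e-16
  1.37788358e+00  6.97381563e-01]
above t 3.2 tcp [ 0.6003 -0.2805  0.1601] F [0.2 0.4 0.4] T [0.02 0.19 0.05] w 0.0919 gf 0.0
down t 4.5 tcp [ 0.6008 -0.2818  0.0302] F [ 0.3 -0.8  0.2] T [-0.03  0.17 -0.02] w 0.092 gf 0.0
closed t 5.8 tcp [ 0.6    -0.2813  0.029 ] F [ 0.4 -0.  -0.6] T [-0.    0.19 -0.05] w 0.0003 gf 0.0
lat/along force -0.13962654515592826 0.421416123452988
```

Run:
```python
from arm import *; import cv2
im=[]
p,d=camera("side"); cv2.imwrite("pics/side1.png",cv2.resize(p[150:300,330:500,::-1],None,fx=4,fy=4,interpolation=cv2.INTER_CUBIC))
st("")
```

```text
t 5.9 tcp [ 0.6    -0.2813  0.029 ] F [ 0.6 -0.1 -0.2] T [-0.01  0.18  0.03] w 0.0001 gf 0.0
```

View pics/side1.png

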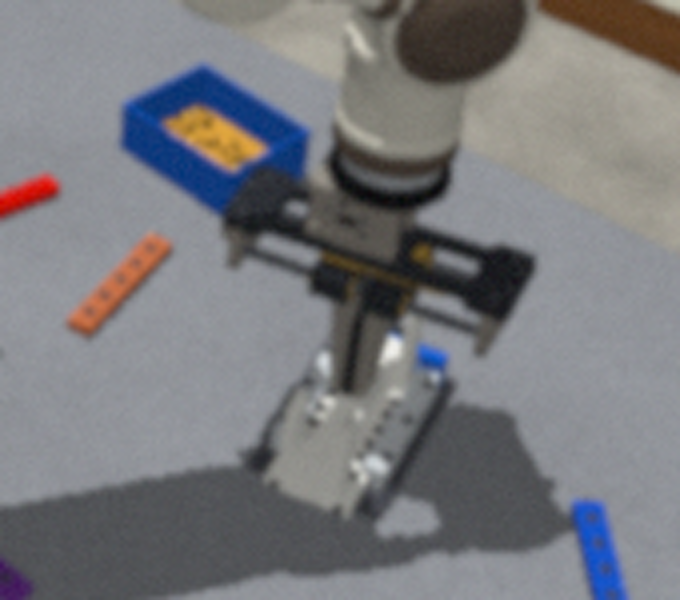

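The fingers closed to 0 mm, so they missed the web. I'll lift straight up while still closed and compare before and after.

Run:
```python
from arm import *; import cv2
st("a"); line_to([.600,-.2813,.22],max_speed=.2); open_jaws(); 
o=best([.45,-.1],.3,0); move_pose([.42,.0,.3],o); st("b")
D={n:np.load(n+"0.npz") for n in("top","side")}
z=lambda a:cv2.resize(a[:,:,::-1],None,fx=5,fy=5,interpolation=cv2.INTER_CUBIC)
rows=[]
for n,(r,c) in dict(top=(140,375),side=(215,375)).items():
    p,d=camera(n); np.savez(n+"1.npz",p=p,d=d)
    rows.append(np.hstack([z(D[n]["p"][r:r+65 if n=="top" else r+55+0+10,c:c+75]),z(p[r:r+65,c:c+75])]))
cv2.imwrite("pics/cmp.png",cv2.resize(np.vstack(rows),None,fx=.9,fy=.9))
```

```text
a t 5.9 tcp [ 0.6    -0.2813  0.029 ] F [ 0.6 -0.1 -0.2] T [-0.01  0.18  0.03] w 0.0001 gf 0.0
b t 9.7 tcp [ 0.4204 -0.0005  0.2999] F [ 0.3  0.4 -0.3] T [0.   0.17 0.  ] w 0.0913 gf 0.0
```

View pics/cmp.png

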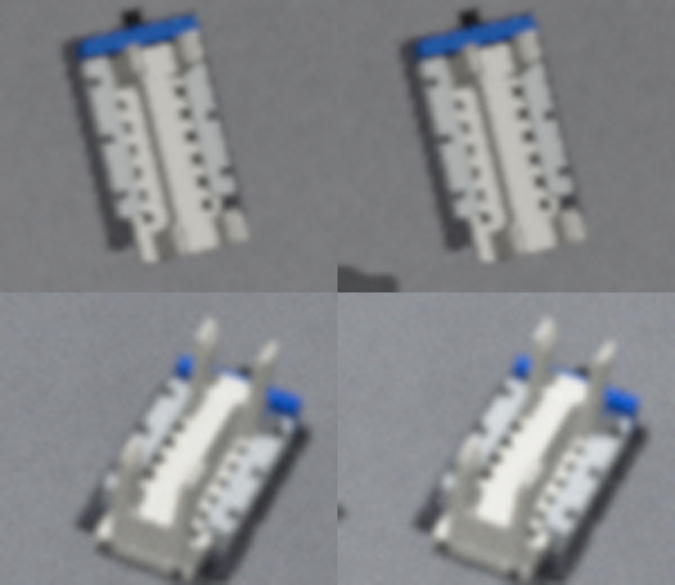

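Run:
```python
from vis import *
print(project("side",[[.6,-.2813,.029],[.6,-.2813,.044],[.6,-.2813,.1]]),project("top",[[.6,-.2813,.044]]))
for n in("top","side"):
    d=np.load(n+"1.npz")["d"]; 
    for P in([.6,-.2813,.044],[.5,-.25,0],[.66,.062,.01],[.42,0.4,.0]):
        u=project(n,[P])[0]; T=camera_model(n)["cam_to_world"]; z=-((np.array(P)-T[:3,3])@T[:3,:3])[2]
        x,y=u.round().astype(int); print(n,P,u.round(1),"pred",z.round(4),"meas",d[y-1:y+2,x-1:x+2].mean().round(4) if 0<=x<640 and 0<=y<400 else None)
```

```text
[[416.47611769 253.01071275]
 [417.18135241 248.98813033]
 [419.90355586 233.46097688]] [[412.9671112  172.92293841]]
top [0.6, -0.2813, 0.044] [413.  172.9] pred 1.1771 meas 1.1758
top [0.5, -0.25, 0] [399.1 206.3] pred 1.2155 meas 1.2143
top [0.66, 0.062, 0.01] [300.6 152. ] pred 1.2116 meas 1.217
top [0.42, 0.4, 0.0] [189.3 226.1] pred 1.2062 meas 1.2051
side [0.6, -0.2813, 0.044] [417.2 249. ] pred 1.3633 meas 1.3617
side [0.5, -0.25, 0] [383.2 273.8] pred 1.3522 meas 1.3493
side [0.66, 0.062, 0.01] [338.  194.3] pred 1.602 meas 1.6067
side [0.42, 0.4, 0.0] [211.6 184. ] pred 1.6552 meas 1.6509
```

Run:
```python
from arm import *; from vis import project; import cv2
s=st(""); p,d=camera("side"); 
t=s["tcp_pos"]; z=s["orientation"][:,2]; y=s["orientation"][:,1]
q=project("side",[t-z*k for k in(0,.019,.088)]+[t+y*.046,t-y*.046]); print(q.round(1))
c=q[0].astype(int); x0,y0=c[0]-60,c[1]-70; im=cv2.resize(p[y0:y0+100,x0:x0+120,::-1],None,fx=5,fy=5,interpolation=cv2.INTER_CUBIC)
for i,u in enumerate(q): cv2.drawMarker(im,tuple(int(v) for v in (u-[x0,y0]+.5)*5),(0,0,255) if i<3 else (0,255,0),0,14,2)
cv2.imwrite("pics/tip.png",im)
```

```text
t 9.8 tcp [ 0.4204 -0.0007  0.2997] F [ 0.5 -0.3 -0.3] T [-0.03  0.16 -0.04] w 0.0921 gf 0.0
[[293.9 154.2]
 [293.7 147.6]
 [292.9 122.6]
 [307.  161.6]
 [281.3 147. ]]
```

View pics/tip.png

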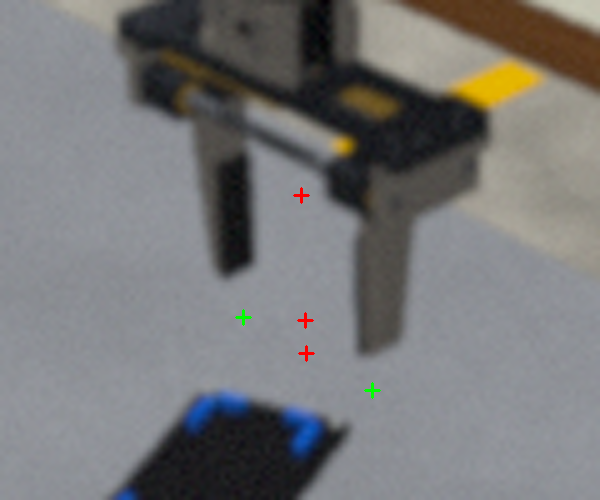

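The reported TCP is about 28 mm below the visible fingertips: the markers sit about 10 px under the pad ends at (237,269). That's why the fingers closed above the web. I'll measure the real tip in the tool frame from depth.

```bash
cat >> vis.py <<'E'
def cloud(n,d):
    M=camera_model(n);K=M["mtx"];T=M["cam_to_world"]; v,u=np.mgrid[:400,:640]
    return np.stack([(u-K[0,2])/K[0,0]*d,-(v-K[1,2])/K[1,1]*d,-d],-1)@T[:3,:3].T+T[:3,3]
E
python3 - <<'E'
from arm import *; from vis import *
def meas():
    s=get_state(); p,d=camera("side"); P=cloud("side",d)[d>0]
    L=(P-s["tcp_pos"])@s["orientation"]
    L=L[(np.abs(L)<[.03,.075,.05]).all(1)&(P[:,2]>.1)]
    print("n",len(L),"z tip",np.sort(L[:,2])[-8:].round(4))
    for sg in(1,-1):
        f=L[(L[:,1]*sg>.03)&(L[:,2]<-.0)]; f=f[f[:,2]>f[:,2].max()-.03]
        print(sg,len(f),"z",np.percentile(f[:,2],[90,98,100]).round(4),"x",np.percentile(f[:,0],[2,50,98]).round(4),"y",np.percentile(f[:,1],[2,50,98]).round(4))
meas()
o=get_state()["orientation"]
R=o@np.array([[0,-1,0],[1,0,0],[0,0,1.]])
move_pose([.42,0,.3],R); meas()
E
```

```text
n 147 z tip [-0.0271 -0.0269 -0.0268 -0.0267 -0.0264 -0.0256 -0.0255 -0.024 ]
1 70 z [-0.0303 -0.0275 -0.0256] x [-0.0117 -0.0072  0.0085] y [0.0461 0.0564 0.0603]
-1 77 z [-0.0277 -0.026  -0.024 ] x [-0.0112 -0.0045  0.0098] y [-0.0588 -0.0482 -0.0445]
n 147 z tip [-0.0279 -0.0274 -0.0273 -0.0267 -0.0266 -0.0262 -0.0261 -0.0257]
1 68 z [-0.0308 -0.0272 -0.0257] x [-0.0105  0.0065  0.0105] y [0.0465 0.0576 0.0606]
-1 79 z [-0.0286 -0.0265 -0.0261] x [-0.0108  0.0049  0.0108] y [-0.0599 -0.0474 -0.0435]
```

Run:
```python
from arm import *
close(10); line_to([.42,0,.0],max_speed=.25); f0=st("0")["force"][2]
z=0.0
line_to([.42,0,-.018],max_speed=.05)
z=-.018
while z>-.030:
    f=get_state()["force"][2]-f0
    if abs(f)>4: break
    z-=.001; line_to([.42,0,z],max_speed=.02)
s=st(f"contact cmd {z:.4f}")
line_to([.42,0,.03],max_speed=.15); open_jaws(); st("up")
```

```text
0 t 14.0 tcp [ 4.21e-01 -3.00e-04  9.00e-04] F [ 1.1 -0.   1.1] T [ 0.08  0.07 -0.04] w 0.0002 gf 0.0
contact cmd -0.0250 t 16.3 tcp [ 4.202e-01 -1.000e-04 -2.400e-02] F [-4.7  0.3 13.6] T [ 0.25  1.01 -0.02] w 0.0004 gf 6.7
up t 18.1 tcp [ 0.42 -0.    0.03] F [ 0.  -0.3 -0.6] T [0.11 0.03 0.  ] w 0.0921 gf 0.0
```

```bash
cat >> arm.py <<'E'
OFF=.024   # the real fingertips end this far behind the reported TCP (touch-probed)
def go(xy,ztip,o=None,v=.15): line_to([*xy,ztip-OFF],o,max_speed=v)
def over(xy,ztip,deg):
    o=best(xy,ztip-OFF,deg); move_pose([*xy,ztip-OFF],o)
E
python3 - <<'E'
from arm import *
c=np.array([.600,-.2813]); A=14.5
go([.42,0],.15,v=.25); over(c,.15,A); go(c,.029,v=.12); st("down")
close(25); s=st("closed")
a=np.radians(A); print("lat/along",s["force"][:2]@[-np.sin(a),np.cos(a)],s["force"][:2]@[np.cos(a),np.sin(a)])
E
```

```text
down t 21.7 tcp [ 0.6008 -0.2819  0.0062] F [0.4 0.  0.6] T [ 0.01  0.14 -0.03] w 0.092 gf 0.0
closed t 22.8 tcp [ 0.6    -0.2814  0.005 ] F [ 0.3 -0.5 -0.2] T [-0.11  0.08 -0.01] w 0.016 gf 25.0
lat/along -0.5896594571465966 0.1979055240531364
```

Run:
```python
from arm import *
c=np.array([.600,-.2813]); a=np.radians(14.5); u=np.array([np.cos(a),np.sin(a)])
for k in(.015,.04,.08,.12):
    go(c-u*k,.029,v=.06); s=st(k); f=s["force"][:2]; print("lat",(f@[-u[1],u[0]]).round(1),"along",(f@u).round(1))
    if np.linalg.norm(s["force"])>25: break
```

```text
0.015 t 23.2 tcp [ 0.5845 -0.2853  0.005 ] F [-2.3 -0.4  0.8] T [-0.1   0.44  0.05] w 0.0157 gf 25.0
lat 0.2 along -2.4
0.04 t 23.8 tcp [ 0.5605 -0.2916  0.005 ] F [-2.5 -0.6  1.2] T [-0.05  0.43 -0.04] w 0.0155 gf 25.0
lat 0.1 along -2.6
0.08 t 24.6 tcp [ 0.5221 -0.3015  0.005 ] F [-1.5  0.1 -0. ] T [-0.06  0.37  0.  ] w 0.0156 gf 25.0
lat 0.4 along -1.4
0.12 t 25.4 tcp [ 0.4837 -0.3114  0.005 ] F [-0.9 -0.4 -0.9] T [-0.06  0.13 -0.01] w 0.0158 gf 25.0
lat -0.1 along -0.9
```

Run:
```python
from arm import *
s=get_state(); c=s["tcp_pos"][:2]; go(c,.14,v=.15); st("lift")
n=[.5717,.258]; over(n,.14,22.4); sleep(.2); f0=st("over")["force"][2]
go(n,.050,v=.12); go(n,.034,v=.04)
z=.034
while z>.0285:
    if get_state()["force"][2]-f0>4: break
    z-=.001; go(n,z,v=.03)
s=st(f"z {z}")
import cv2
p,d=camera("side"); q,e=camera("top")
zz=lambda a:cv2.resize(a[:,:,::-1],None,fx=5,fy=5,interpolation=cv2.INTER_CUBIC)
cv2.imwrite("pics/nest1.png",np.hstack([zz(p[125:215,235:315]),zz(q[130:220,195:275])]))
```

```text
lift t 26.3 tcp [ 0.4831 -0.3107  0.1148] F [-0.4  0.2 -2.3] T [-0.03  0.15 -0.  ] w 0.0156 gf 25.0
over t 28.6 tcp [0.572  0.2573 0.116 ] F [-0.5 -0.1 -2.4] T [-0.05  0.12 -0.01] w 0.0156 gf 25.0
z 0.03 t 31.1 tcp [0.5718 0.258  0.007 ] F [-3.7 -1.   5.5] T [-0.22  0.74 -0.03] w 0.0157 gf 25.0
```

View pics/nest1.png

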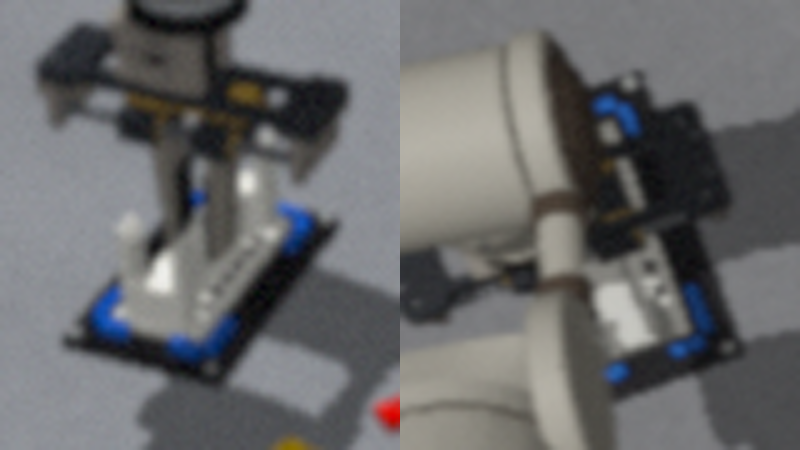

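The picture shows the base level between all the blue blocks, with its flange inside the pocket, and contact came at the expected height. Releasing, then on to the copper bar.

```bash
cat > basepose.py <<'E'
from vis import *
def base_pose(c=(.5717,.258),adeg=22.4,z0=.008):
    """base xy and yaw from both depth views: web top line, tower ends"""
    from rig import camera
    for n in("top","side"):
        p,d=camera(n); np.savez(n+"2.npz",p=p,d=d); Q=cloud(n,d)[d>0]; cc=np.array(c); a=np.radians(adeg)
        Q=Q[(np.hypot(*(Q[:,:2]-cc).T)<.1)]
        R=lambda a:np.array([[np.cos(a),-np.sin(a)],[np.sin(a),np.cos(a)]])
        for it in range(4):
            L=(Q[:,:2]-cc)@R(a); s=(abs(L[:,0])<.045)&(abs(L[:,1])<.015)&(abs(Q[:,2]-z0-.038)<.006)
            k=np.polyfit(L[s,0],L[s,1],1); a+=np.arctan(k[0]); cc=cc+R(a)[:,1]*k[1]
        L=(Q[:,:2]-cc)@R(a); x=L[(Q[:,2]>z0+.064)&(abs(L[:,1])<.026),0]; t=Q[(Q[:,2]>z0+.064),2]
        e=[np.percentile(x[x>0],[3,97]).mean(),np.percentile(x[x<0],[3,97]).mean()]
        cc=cc+R(a)[:,0]*np.mean(e); print(n,"base",cc.round(4),np.degrees(a).round(2),"towers",np.round(e,4),"n",s.sum(),"webz",np.median(Q[s,2]).round(4))
E
python3 - <<'E'
from arm import *; from basepose import base_pose
n=[.5717,.258]; open_jaws(); st("rel"); go(n,.15,v=.2)
c=[.6138,-.0684]; over(c,.10,9.9); base_pose()
go(c,.0025,v=.12); st("down"); close(30); st("grip"); go(c,.02,v=.1); st("lift")
E
```

```text
rel t 32.3 tcp [0.5717 0.258  0.006 ] F [-0.1  0.7 -0.3] T [ 0.01  0.18 -0.01] w 0.0918 gf 0.0
top base [0.5716 0.2576] 22.35 towers [ 0.0594 -0.0599] n 166 webz 0.0471
side base [0.5718 0.258 ] 21.46 towers [ 0.0599 -0.0597] n 76 webz 0.0476
down t 35.4 tcp [ 0.6147 -0.0686 -0.0206] F [ 0.4  0.5 -0.1] T [-0.    0.1   0.01] w 0.0918 gf 0.0
grip t 36.5 tcp [ 0.6138 -0.0684 -0.0215] F [-0.1 -0.6 -0.6] T [-0.03  0.12 -0.01] w 0.0196 gf 30.0
lift t 36.8 tcp [ 0.6146 -0.0686 -0.003 ] F [ 0.1 -0.8 -2.3] T [-0.02  0.19  0.06] w 0.0194 gf 30.0
```

```bash
cat >> arm.py <<'E'
B=np.array([.5717,.2579]); BY=22.3
def place(zb,h,hi=.14,force=4):
    """set the held part's underside at base height zb; h = tip height above the part's underside"""
    s=get_state(); go(s["tcp_pos"][:2],hi,v=.25); over(B,hi,BY); sleep(.15); f0=st("over")["force"][2]
    t=.008+zb+h; go(B,t+.03,v=.15); go(B,t+.003,v=.05); z=t+.003
    while z>t-.002 and get_state()["force"][2]-f0<force: z-=.001; go(B,z,v=.03)
    st(f"seat {z-t:+.4f}"); open_jaws(); go(B,hi,v=.25)
def pick(c,deg,tip,f=30,hi=.10):
    over(c,hi,deg); go(c,tip,v=.12); close(f); s=st("grip"); go(c,tip+.02,v=.1); return s
E
cat > check.py <<'E'
from vis import *
from rig import camera
def bar(kind,z,tag):
    for n in("top","side"):
        p,d=camera(n); np.savez(f"{n}_{tag}.npz",p=p,d=d); H,S,V=[hsv(p)[...,i].astype(int) for i in range(3)]
        m={"copper":((H<15)|(H>175))&(S>70)&(S<210),"spacer":((H<6)|(H>174))&(S>170),"cover":(H>18)&(H<35)&(S>130)}[kind]
        ys,xs=np.nonzero(m); P=ray_plane(n,np.c_[xs,ys],z); k=np.hypot(*(P[:,:2]-[.5717,.2579]).T)<.085; P=P[k]
        a=np.radians(22.3); L=(P[:,:2]-[.5717,.2579])@np.array([[np.cos(a),-np.sin(a)],[np.sin(a),np.cos(a)]])
        r=rect(P); L0=(r[0]-[.5717,.2579])@np.array([[np.cos(a),-np.sin(a)],[np.sin(a),np.cos(a)]])
        print(kind,n,len(P),"rect in base",(L0*1000).round(1),r[1],round(r[2],1),"x range",np.percentile(L[:,0]*1000,[1,99]).round(1))
E
python3 - <<'E'
from arm import *; from check import bar
place(.038,.0025); c=[.6097,.0603]; over(c,.10,-12.1); bar("copper",.056,"cu")
pick(c,-12.1,.0025,25); st("lifted")
E
```

```text
over t 38.9 tcp [0.5723 0.2565 0.1159] F [-1.3 -0.7 -1.8] T [-0.04  0.15  0.04] w 0.0192 gf 30.0
seat -0.0010 t 41.1 tcp [0.5718 0.2579 0.0245] F [-3.9 -1.3  5.4] T [-0.29  0.81 -0.06] w 0.0197 gf 30.0
copper top 288 rect in base [-4.6 -4.6] (113, 93) 67.4 x range [-56.8  58.9]
copper side 149 rect in base [0.2 0.8] (126, 28) 18.1 x range [-61.2  62. ]
grip t 47.6 tcp [ 0.6097  0.0603 -0.0215] F [ 0.5  0.1 -0.4] T [ 0.01  0.03 -0.03] w 0.0196 gf 25.0
lifted t 47.9 tcp [ 6.107e-01  6.020e-02 -4.000e-04] F [ 0.2 -0.4 -0.8] T [-0.03 -0.01 -0.04] w 0.0198 gf 25.0
```

Run:
```python
from arm import *; from check import bar
place(.048,.0025); c=[.4387,-.0545]; over(c,.10,11); bar("spacer",.066,"sp")
pick(c,11,.0025,30); st("lifted")
import cv2
t,s=np.load("top_sp.npz")["p"],np.load("side_sp.npz")["p"]
zz=lambda a:cv2.resize(a[:,:,::-1],None,fx=5,fy=5,interpolation=cv2.INTER_CUBIC)
cv2.imwrite("pics/sp.png",np.hstack([zz(s[125:215,235:315]),zz(t[130:220,195:275])]))
```

```text
over t 51.1 tcp [0.5717 0.2577 0.116 ] F [-0.  -0.1 -0.5] T [-0.01  0.11 -0.04] w 0.0195 gf 25.0
seat -0.0010 t 53.3 tcp [0.5717 0.2579 0.0344] F [-2.6 -0.9  5.3] T [-0.23  0.72  0.03] w 0.0197 gf 25.0
spacer top 223 rect in base [-1.9  0.3] (113, 19) 22.3 x range [-57.4  53.5]
spacer side 134 rect in base [-6.7 -2.2] (124, 25) 18.2 x range [-67.2  54. ]
grip t 58.6 tcp [ 0.4387 -0.0546 -0.0215] F [ 0.  -0.  -0.6] T [-0.14  0.13  0.03] w 0.0192 gf 30.0
lifted t 59.0 tcp [ 0.439  -0.0546 -0.0013] F [-0.8  0.8 -1.9] T [-0.06  0.18 -0.03] w 0.0195 gf 30.0
```

View pics/sp.png

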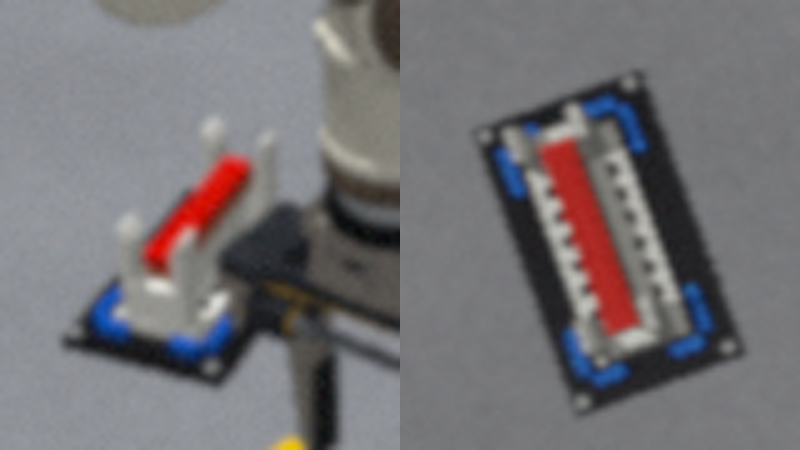

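The side and top views show the spacer lying flat in both slots, maybe 2 mm towards the robot. I'll quantify that from the stored depth.

Run:
```python
from vis import *
a=np.radians(22.3); R=np.array([[np.cos(a),-np.sin(a)],[np.sin(a),np.cos(a)]])
for kind,z,tag in(("copper",.056,"cu"),("spacer",.066,"sp")):
  for n in("top","side"):
    f=np.load(f"{n}_{tag}.npz"); p,d=f["p"],f["d"]; P=cloud(n,d); L=(P[...,:2]-[.5717,.2579])@R; H,S,V=[hsv(p)[...,i].astype(int) for i in range(3)]
    red=((H<15)|(H>172))&(S>70); reg=(abs(L[...,0])<.09)&(d>0)
    m=red&reg&(abs(L[...,1])<.016)&(abs(P[...,2]-z)<.005)
    w=reg&(abs(L[...,1])<.026)&(P[...,2]>.072); x=L[w][:,0]
    print(tag,n,m.sum(),"x",(np.percentile(L[m][:,0],[1,50,99])*1e3).round(1),"y",(L[m][:,1].mean()*1e3).round(1),"z",np.median(P[m][:,2]).round(4),"towers",(np.percentile(x,[1,99])*1e3).round(1))
```

```text
cu top 260 x [-57.2   0.3  58.2] y -0.3 z 0.0567 towers [-69.5  68.9]
cu side 116 x [-61.4   5.   61.1] y 0.6 z 0.0575 towers [-69.9  71.7]
sp top 275 x [-60.2  -2.1  56.7] y -0.4 z 0.0669 towers [-69.8  69. ]
sp side 142 x [-63.3  -1.4  54.8] y 0.6 z 0.0673 towers [-70.3  71.6]
```

Copper is centred (+0.3 mm). The spacer is off by about -2.7 mm, so I'll set the tin bar back down, shift the spacer, then continue.

```bash
cat >> arm.py <<'E'
def nudge(zb,dx,f=25):
    """regrip the top part in the slots (underside at base height zb), shift it dx along the base, release"""
    a=np.radians(BY); u=np.array([np.cos(a),np.sin(a)]); t=.008+zb+.0025
    over(B,.14,BY); go(B,t,v=.15); close(f); go(B,t+.003,v=.05); go(B+u*dx,t+.003,v=.05); go(B+u*dx,t,v=.05); st("nudged"); open_jaws(); go(B,.14,v=.25)
E
cat > chk2.py <<'E'
from vis import *
from rig import camera
def chk(z,tag,mask):
  a=np.radians(22.3); R=np.array([[np.cos(a),-np.sin(a)],[np.sin(a),np.cos(a)]])
  for n in("top","side"):
    p,d=camera(n); np.savez(f"{n}_{tag}.npz",p=p,d=d); P=cloud(n,d); L=(P[...,:2]-[.5717,.2579])@R; H,S,V=[hsv(p)[...,i].astype(int) for i in range(3)]
    m=mask(H,S,V)&(d>0)&(abs(L[...,0])<.09)&(abs(L[...,1])<.016)&(abs(P[...,2]-z)<.005)
    print(tag,n,m.sum(),"x",(np.percentile(L[m][:,0],[1,50,99])*1e3).round(1),"y",(L[m][:,1].mean()*1e3).round(1),"z",np.median(P[m][:,2]).round(4))
E
python3 - <<'E'
from arm import *; from chk2 import chk
c=[.4387,-.0545]; go(c,.0035,v=.08); open_jaws(); go(c,.10,v=.25)
nudge(.048,.0027); over(c,.10,11)
chk(.066,"sp2",lambda H,S,V:((H<15)|(H>172))&(S>70)); print(ik([*B,.1],best(B,.1,BY)).round(2),get_state()["q"].round(2))
pick(c,11,.0025,30); place(.058,.0025)
c=[.4298,.0694]; over(c,.13,5.1); st("at cover")
import cv2
p,d=camera("top"); np.savez("top_tin.npz",p=p,d=d); q,e=camera("side"); np.savez("side_tin.npz",p=q,d=e)
zz=lambda a:cv2.resize(a[:,:,::-1],None,fx=5,fy=5,interpolation=cv2.INTER_CUBIC)
cv2.imwrite("pics/tin.png",np.hstack([zz(q[125:215,235:315]),zz(p[130:220,195:275])]))
E
```

```text
nudged t 64.8 tcp [0.5743 0.2589 0.0344] F [ 0.9  0.3 -0.4] T [-0.02  0.04 -0.01] w 0.0195 gf 25.0
sp2 top 272 x [-58.3  -0.2  58.7] y -0.4 z 0.0668
sp2 side 145 x [-60.    2.1  61.6] y 0.2 z 0.0674
[ 0.23  0.37  1.53 -0.    1.24  1.41] [-0.4  -0.07  2.07  0.    1.14  0.98]
grip t 70.1 tcp [ 0.4387 -0.0545 -0.0215] F [-0.2 -0.7  0.5] T [-0.03  0.16  0.  ] w 0.0196 gf 30.0
over t 72.5 tcp [0.572  0.2565 0.1162] F [-0.3  0.2 -2.8] T [-0.03  0.18  0.04] w 0.0192 gf 30.0
seat -0.0010 t 74.6 tcp [0.5718 0.2579 0.0445] F [-3.3 -1.2  5.7] T [-0.23  0.78 -0.04] w 0.0198 gf 30.0
at cover t 77.1 tcp [0.4302 0.0697 0.1059] F [0.1 0.8 0.2] T [-0.02  0.16  0.01] w 0.0918 gf 0.0
```

View pics/tin.png

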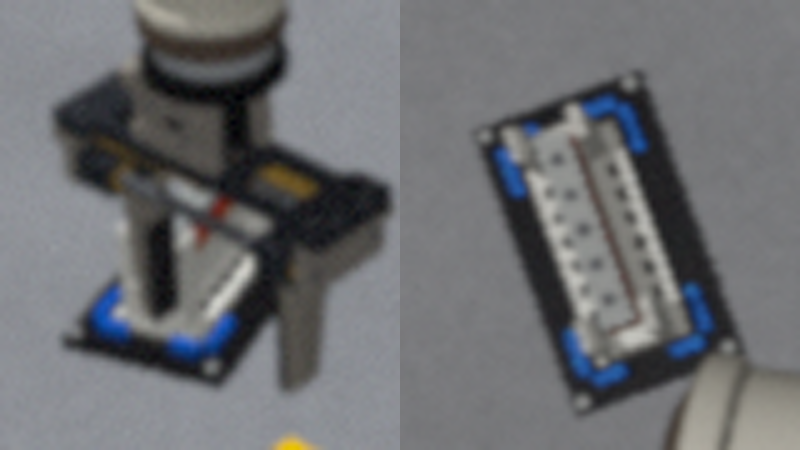

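The tin bar lies flat in the slots above the spacer, with a thin red edge showing. I'll measure its lengthwise centring from depth.

Run:
```python
from vis import *
a=np.radians(22.3); R=np.array([[np.cos(a),-np.sin(a)],[np.sin(a),np.cos(a)]])
for tag,z in(("sp2",.066),("tin",.076),("cu",.056)):
    d=np.load(f"top_{tag}.npz")["d"]; P=cloud("top",d); L=(P[...,:2]-[.5717,.2579])@R
    m=(d>0)&(abs(L[...,0])<.075)&(abs(L[...,1])<.007)&(abs(P[...,2]-z)<.0055)
    x=L[m][:,0]*1e3; print(tag,m.sum(),np.percentile(x,[1,50,99]).round(1),np.sort(x)[[0,1,-2,-1]].round(1),np.median(P[m][:,2]).round(4))
```

```text
sp2 184 [-58.7  -1.2  58.6] [-59.6 -58.7  59.   59.7] 0.067
tin 189 [-59.2  -1.7  57.9] [-59.5 -59.4  59.8  60. ] 0.0772
cu 183 [-59.6  -2.9  58.5] [-66.6 -60.2  60.   60.2] 0.0566
```

All three are within 1 mm of centre. Now the cover.

Run:
```python
from arm import *; import cv2
pick([.4298,.0694],5.1,.0135,25); place(.070,.0135,hi=.15)
o=best([.42,-.05],.2,0); move_pose([.40,-.08,.25],o); st("away")
p,d=camera("top"); np.savez("top_end.npz",p=p,d=d); q,e=camera("side"); np.savez("side_end.npz",p=q,d=e)
zz=lambda a:cv2.resize(a[:,:,::-1],None,fx=5,fy=5,interpolation=cv2.INTER_CUBIC)
cv2.imwrite("pics/end.png",np.hstack([zz(q[125:215,235:315]),zz(p[130:220,195:275])]))
from vis import *
a=np.radians(22.3); R=np.array([[np.cos(a),-np.sin(a)],[np.sin(a),np.cos(a)]])
for n,p,d in(("top",p,d),("side",q,e)):
    P=cloud(n,d); L=(P[...,:2]-B)@R; H,S,V=[hsv(p)[...,i].astype(int) for i in range(3)]
    m=(H>18)&(H<35)&(S>110)&(d>0)&(abs(L[...,0])<.1)&(abs(P[...,2]-.089)<.005)
    x=L[m]*1e3; print(n,m.sum(),np.percentile(x,[1,99],0).round(1).tolist(),np.median(P[m][:,2]).round(4),[np.median(P[m&(L[...,0]*s>.04)][:,2]).round(4) for s in(1,-1)],rect(np.c_[L[m]])[2])
```

```text
grip t 79.5 tcp [ 0.4297  0.0694 -0.0105] F [-0.1 -0.9 -0.9] T [-0.01  0.14  0.06] w 0.0121 gf 25.0
over t 81.6 tcp [0.5715 0.2565 0.1261] F [ 0.  -0.6 -1.1] T [-0.03  0.14  0.01] w 0.0118 gf 25.0
seat -0.0010 t 83.6 tcp [0.572  0.258  0.0676] F [-2.6 -0.3  5.7] T [-0.13  0.64 -0.02] w 0.0117 gf 25.0
away t 86.7 tcp [ 0.4002 -0.0795  0.2496] F [ 0.1 -0.4 -0.5] T [-0.02  0.2   0.03] w 0.0917 gf 0.0
top 605 [[-68.7, -22.4], [69.0, 22.5]] 0.0904 [np.float64(0.09), np.float64(0.0902)] -0.28649139404296875
side 271 [[-70.2, -22.9], [70.7, 24.2]] 0.0909 [np.float64(0.0913), np.float64(0.0906)] -0.01039886474609375
```

View pics/end.png

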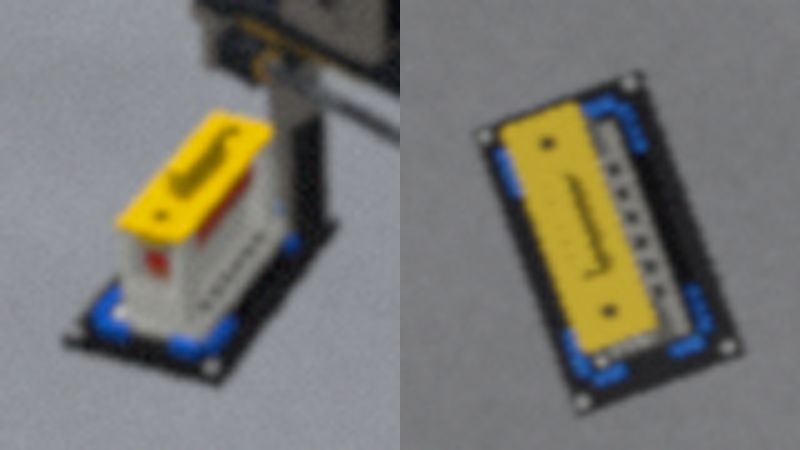

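The picture shows the yellow cover flat on the towers, aligned and centred to about 0.5 mm at the right height, with the base seated in the nest and the gripper clear. Handing in.

```bash
python3 -c "
from rig import *
print(sign_off())"
```

```text
the job is handed in; nothing more can be done
None
```

The finished block is standing in the nest and handed in at about 87 s: base seated flat, then copper bar, red spacer and tin bar centred to about 1 mm, and the cover flat on top; I did not touch the screwdriver, bin or strip.

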